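# Load the two feed chutes in order of length

### The job

Load the two sloped feed chutes for the welder, who takes the pieces from the low end, longest first: the three bright steel tube pieces go into the narrow yellow chute and the two dark, thicker ones into the wide blue chute, in each chute the longest at the bottom and shorter ones following up the slope. Each piece lies lengthwise along its chute, flat between the side lips, slid fully down against the end stop or the piece below it. Leave the tape measure, the black pen and the scriber where they are.

Things in the scene. Friction and masses are not known exactly. Their poses are not given: they have to be found in the camera images.
- bright_long: Bright grey steel square tube (box section) 25 x 25 mm, 3 mm wall, open ends, 66 mm long: the longest of the three bright pieces. Origin at the very centre of the piece; its x axis runs along its length (either way round), y and z across. Starts lying flat on the plywood board, and can be gripped across its width from above.
- bright_mid: Bright grey steel square tube (box section) 25 x 25 mm, 3 mm wall, open ends, 50 mm long: the middle one of the three bright pieces. Origin at the very centre of the piece; its x axis runs along its length (either way round), y and z across. Starts lying flat on the plywood board, and can be gripped across its width from above.
- bright_short: Bright grey steel square tube (box section) 25 x 25 mm, 3 mm wall, open ends, 34 mm long: the shortest of the three bright pieces. Origin at the very centre of the piece; its x axis runs along its length (either way round), y and z across. Starts lying flat on the plywood board, and can be gripped across its width from above.
- dark_long: Dark, nearly black steel square tube (box section) 40 x 40 mm, 4 mm wall, open ends, 72 mm long: the longer of the two dark pieces. Origin at the very centre of the piece; its x axis runs along its length (either way round), y and z across. Starts lying flat on the plywood board, and can be gripped across its width from above.
- dark_short: Dark, nearly black steel square tube (box section) 40 x 40 mm, 4 mm wall, open ends, 50 mm long: the shorter of the two dark pieces. Origin at the very centre of the piece; its x axis runs along its length (either way round), y and z across. Starts lying flat on the plywood board, and can be gripped across its width from above.
- chute_narrow_bed: Fixed sloped bed of the narrow yellow chute, 29 mm wide inside, 175 long, 20 deg; white liner so slippery that steel slides down by itself. Origin: middle of the floor line at the end stop (low end, towards the robot, 26 mm over the board); x up the slope, y across, z off the floor. Stop 22 mm high; side lips 4 mm upright, then flaring out 8 mm a side to 9 mm above the floor; top end open.
- chute_wide_bed: Fixed sloped bed of the wide blue chute, 44 mm wide inside, 175 long, 20 deg; white liner so slippery that steel slides down by itself. Origin: middle of the floor line at the end stop (low end, towards the robot, 26 mm over the board); x up the slope, y across, z off the floor. Stop 22 mm high; side lips 4 mm upright, then flaring out 8 mm a side to 9 mm above the floor; top end open.
- tape_measure: Yellow tape measure, 65 x 79 x 35 mm, lying loose on the board; origin at the centre of its underside. A bystander.
- black_pen: Black felt pen, 15 mm thick, 138 mm long along its y, lying loose near the board's edge next to the robot; origin at the centre of its underside. A bystander.
- scriber: Black scriber with a red end, 10 mm thick, 128 mm long along its y, lying loose near the board's far edge; origin at the centre of its underside. A bystander. (The plywood board under everything, 315 x 680 mm, is fixed; its top is 21 mm above the workpiece.)
Things that resemble listed ones, but are neither listed nor needed, are in the scene too. Leave any red look-alike of the bright_long alone.

How it is judged:
By the outcome, as a careful person would: the job done as asked, in the order asked, and still so for the second after the job is handed in, with the robot touching nothing.
It also fails if it takes over 102 s, if anything falls off the work surface, if the arm or the gripper's body presses on something with over 40 N, if the wrist force passes 120 N, or if a joint passes its speed limit or range.

### The arm

A 6-joint arm with a two-finger parallel gripper is mounted at the origin on a cart in front of the work surface, level with it; the furniture and walls round the work are solid. World frame = base frame: x ahead of the robot, y to its left, z up, the work surface at z = 0. Lengths are in m, angles in rad, forces in N, time in s.
With the tool pointing down it reaches from about 0.35 to 0.775 m from the base axis. Payload 5.5 kg.
Tool frame: the origin (TCP) lies midway between the tips of the shut fingers; the grasp point (between the pads) lies 19 mm behind it; z points along the fingers, y is the line along which they close (so a half turn about z gives the same grasp; the last joint's range is limited). The gripper opens to 85 mm and grips with 20 to 120 N. Pads are 22 mm wide; open, the fingers measure 114 mm over their backs; the gripper's body (76 mm by 85 mm) begins 54 mm behind the grasp point. The pads swing forward as they close: fully open they stand 13 mm farther back than shut.
Start: joints at [1.162, 0.313, 0.046, 1.304, 0, 1.431], TCP at [0.153, 0.554, 0.231] pointing down, gripper open.
Joint ranges: [-2.76, 2.76], [-0.86, 1.69], [-1.03, 1.26], [-2.2, 2.34], [-1.47, 1.5], [-3.14, 3.14]. Speed limits (rad/s): [2.57, 2.57, 3.14, 3.14, 3.14, 3.14].

### API

Orientations are given as a unit quaternion [w, x, y, z].
In Python, from workcell import telemetry, imaging, env gives the robot as it stands. The module is installed in compiled form; this text tells all that it offers.
- The arm moves only by the tool step_arm, never from a script. Its argument "moves" is a list of rows, each a list of 3 entries, a list of its own where there are three numbers: the shift along the tool's x, y, z in mm, then the turn, a rotation vector about the tool's x, y, z in rad, then the finger opening in mm, from 0 to 85.4. A call has 1 to 8 rows; each row is the pose to reach, as a shift and turn from the pose commanded when the call began, along the tool's axes at that moment; what a row does not reach only later rows make up. A row lasts 1/12 s, in which the tool goes at most 41.7 mm and 7.16 degrees, less where a joint would pass 70% of its speed; a pose out of reach is approached as far as the arm can. A call with a gripper value outside its range is refused whole. The fingers move at their own pace and stop on an object; "grip_force" is the grip in N (left out, the last holds). Time passes only in rows, so rows that repeat a pose let the fingers close. It gives the time, the measured TCP pose, the force, the opening and the grip force at its end, in the units of the state.
- telemetry.get_state(): the state, without advancing time (a new reading comes with each control period).
- imaging.read_camera(name): name is "scene" or "top"; returns the picture (384x512x3 uint8, red, green, blue); there is no depth.
- imaging.camera_params(name): a dict with "camera_matrix" (3x3 intrinsics, pixels), "D" ([k1, k2, p1, p2, k3] as OpenCV has them; the pictures are not rectified), "pose" (4x4, takes a point from camera to world coordinates). Camera axes: x right, y up, looking along -z (the intrinsics and any distortion apply to the point x, -y, -z); pixel columns grow to the right and rows downward; lengths in m; the calibration is good to about 2 mm. A picture is of the moment at which its call begins. camera_params takes no time and is no camera call.
- env.hand_in(): hands the job in; it is judged then, once.
The state is a dict: "clock": time; "joint_pos": joint angles; "qvel": joint speeds; "tau": joint torques, N m; "tcp_pos": TCP position; "orientation": TCP orientation; "wrist_force": force on the tool from outside, world axes, zero at the start; "ft_torque": the same for the moment, N m; "finger_gap": finger opening in m; "grip_force": force on a finger pad.
Only numpy, scipy, OpenCV 4.12 (cv2) and the standard library are available. Lean on these libraries where they do the work, as an engineer would, in place of code of your own. Each camera call takes 0.05 s, during which the arm holds its last target. There are 200 camera calls.

## Working session

There is one attempt and no reset: what is moved stays moved. The work goes in short steps, Python scripts to look and compute and a tool call to move; the robot and the scene stay as the last step left them, time stands still between calls to the robot, and variables do not carry over. Pictures are saved under pics/ and viewed, at most 14 in all, crops included, and the job is handed in when it is done.

Besides the shell and the picture viewer there is one more tool, called after "Emit:" as name(argument=value, ...), one argument or row to a line, values as JSON. step_arm: Moves the arm, as the interface text tells. Its arguments: {"type":"object","properties":{"moves":{"type":"array"},"grip_force":{"type":"number"}},"required":["moves"]}

```bash
mkdir -p pics; python3 - <<'E'
from workcell import telemetry, imaging
import cv2
for n in("top","scene"):
    im=imaging.read_camera(n); cv2.imwrite(f"pics/{n}0.png",im[:,:,::-1])
    p=imaging.camera_params(n); print(n,p)
s=telemetry.get_state();print(s)
E
```

```text
top {'camera_matrix': array([[433.59345858,   0.        , 254.78525434],
       [  0.        , 433.59345858, 194.58999749],
       [  0.        ,   0.        ,   1.        ]]), 'D': array([-0.00162092,  0.        ,  0.        ,  0.        ,  0.        ]), 'pose': array([[ 0.01750154,  0.99387462, -0.10911894,  0.41755672],
       [-0.99983048,  0.018021  ,  0.00377609,  0.21649349],
       [ 0.00571939,  0.10903436,  0.99402153,  1.17916696],
       [ 0.        ,  0.        ,  0.        ,  1.        ]])}
scene {'camera_matrix': array([[361.95772941,   0.        , 251.59640494],
       [  0.        , 361.95772941, 185.7871133 ],
       [  0.        ,   0.        ,   1.        ]]), 'D': array([-0.00684459,  0.        ,  0.        ,  0.        ,  0.        ]), 'pose': array([[ 0.89064098,  0.27414136, -0.36277425,  0.21809943],
       [-0.45469241,  0.53051178, -0.71541041, -0.45156231],
       [-0.00366757,  0.80212453,  0.59714553,  0.63444663],
       [ 0.        ,  0.        ,  0.        ,  1.        ]])}
{'clock': 0.1, 'joint_pos': array([1.16244684e+00, 3.13909430e-01, 4.50760499e-02, 1.30360049e+00,
       3.25878746e-05, 1.43121035e+00]), 'qvel': array([ 8.24218840e-04, -4.87915092e-03,  1.36683094e-03,  2.30473314e-05,
       -2.54381584e-03, -5.51327601e-04]), 'tau': array([ 1.67211983e-03, -4.81723917e+01,  2.99245155e+01,  1.27315085e-02,
       -1.74431839e-04,  1.34783772e-05]), 'tcp_pos': array([0.15249197, 0.55393152, 0.23050031]), 'orientation': array([-2.37208021e-04,  1.33977637e-01,  9.90984017e-01, -7.83828565e-04]), 'wrist_force': array([-1.2385526 ,  0.52331279,  0.12277946]), 'ft_torque': array([-0.0417121 , -0.01913502,  0.03866351]), 'grip_force': 0.0, 'finger_gap': 0.0858028320627126}
```

View pics/top0.png

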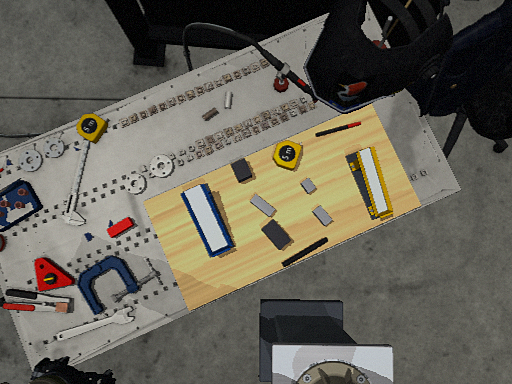

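View pics/scene0.png

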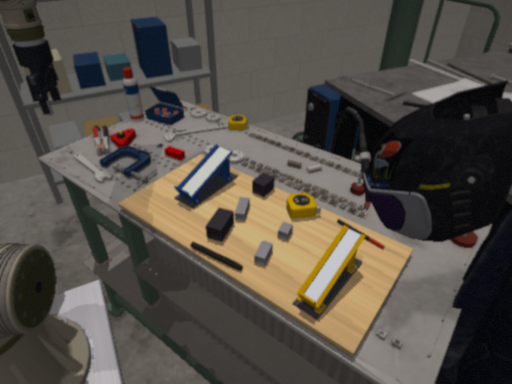

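Top view: the bright pieces are near (262,205), (322,215) and (308,186); the dark ones are near (277,234) and (242,170). The blue chute's low end is about (222,250) and the yellow one's about (383,215). I'll enlarge the picture to refine these.

```bash
python3 - <<'E'
import cv2
im=cv2.imread("pics/top0.png")[130:275,170:430]
cv2.imwrite("pics/top0z.png",cv2.resize(im,None,fx=3,fy=3,interpolation=cv2.INTER_CUBIC))
E
```

```text
(no output)
```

View pics/top0z.png

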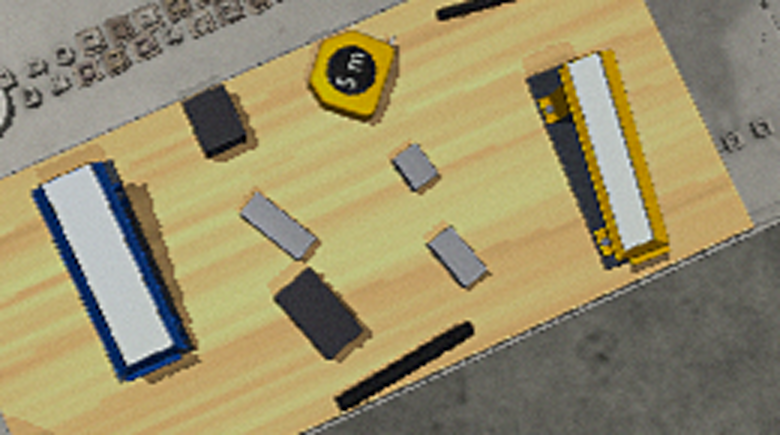

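```bash
cat > h.py <<'E'
import cv2, numpy as np
from scipy.optimize import minimize
from scipy.spatial.transform import Rotation as R
from workcell import imaging, telemetry
def proj(P,name="top"):
    p=imaging.camera_params(name); T=np.linalg.inv(p["pose"])
    c=P@T[:3,:3].T+T[:3,3]; c=c*[1,-1,-1]
    return cv2.projectPoints(c.reshape(-1,1,3),np.zeros(3),np.zeros(3),p["camera_matrix"],p["D"])[0][:,0]
def ray(u,v,z,name="top"):
    p=imaging.camera_params(name)
    a=cv2.undistortPoints(np.array([[[u,v]]],float),p["camera_matrix"],p["D"])[0,0]
    d=p["pose"][:3,:3]@[a[0],-a[1],-1]; o=p["pose"][:3,3]
    return o+d*(z-o[2])/d[2]
def box(L,W,H): return np.array([[x,y,z] for x in(-L/2,L/2) for y in(-W/2,W/2) for z in(-H/2,H/2)])
S=8
def fit(mask,pts,z,x0,tilt=0):
    ys,xs=np.where(mask); a=max(xs.min()-8,0);b=xs.max()+9;c=max(ys.min()-8,0);d=ys.max()+9
    m=mask[c:d,a:b].astype(np.float32)
    def cost(q):
        P=R.from_euler("ZY",[q[2],-tilt]).apply(pts)+[q[0],q[1],z]
        u=(proj(P)-[a,c]+.5)*S-.5
        im=np.zeros(((d-c)*S,(b-a)*S),np.uint8)
        cv2.fillConvexPoly(im,cv2.convexHull(np.round(u*16).astype(np.int32)),255,shift=4)
        r=cv2.resize(im,(b-a,d-c),interpolation=cv2.INTER_AREA)/255.
        return np.abs(r-m).sum()/m.sum()
    best=None
    for dy in (0,.3,-.3):
        s=np.array(x0)+[0,0,dy]
        sim=[s]+[s+e for e in np.diag([.01,.01,.2])]
        r=minimize(cost,s,method="Nelder-Mead",options=dict(initial_simplex=sim,xatol=1e-5,fatol=1e-4))
        if best is None or r.fun<best.fun: best=r
    return best.x,best.fun
def comp(mask,uv):
    n,l=cv2.connectedComponents(mask.astype(np.uint8),connectivity=4)
    k=l[uv[1],uv[0]]; assert k,uv
    return l==k
E
cat > m.py <<'E'
from h import *
im=cv2.imread("pics/top0.png"); hsv=cv2.cvtColor(im,cv2.COLOR_BGR2HSV).astype(int); s,v=hsv[...,1],hsv[...,2]
for n,u in dict(bl=(262,205),bm=(322,215),bs=(308,186),dl=(277,234),ds=(242,170),wn=(375,180),ww=(208,220)).items(): print(n,hsv[u[1],u[0]])
B=(s<70)&(v>90)&(v<200); D=(v<75); Wt=(s<60)&(v>190)
for n,u,L,w,M in [("bright_long",(262,205),.066,.025,B),("bright_mid",(322,215),.05,.025,B),("bright_short",(308,186),.034,.025,B),("dark_long",(277,234),.072,.04,D),("dark_short",(242,170),.05,.04,D)]:
    m=comp(M,u); p=ray(*u,.021+w); q,f=fit(m,box(L,w,w),.021+w/2,[p[0],p[1],-1.0+np.pi]); print(n,m.sum(),q.round(4),round(f,3))
for n,u,w in [("narrow",(375,180),.029),("wide",(208,220),.044)]:
    m=comp(Wt,u); p=ray(*u,.07); pts=box(.175,w,0)+[.0875,0,0]
    q,f=fit(m,pts,.047,[p[0]-.08,p[1],.3],np.radians(20)); print(n,m.sum(),q.round(4),round(f,3))
E
python3 m.py
```

```text
bl [109  14 147]
bm [120  13 142]
bs [120   9 137]
dl [120  23  55]
ds [110  15  52]
wn [ 70  11 200]
ww [ 90   9 197]
bright_long 238 [0.5164 0.1917 4.0643] 0.117
bright_mid 184 [0.4925 0.0324 0.7242] 0.174
bright_short 121 [0.5719 0.07   0.6892] 0.212
dark_long 445 [0.4396 0.1556 3.8781] 0.051
dark_short 312 [0.6069 0.2494 1.7525] 0.333
narrow 628 [ 0.5042 -0.1233  0.3973] 0.162
wide 1064 [0.401  0.3017 0.4334] 0.102
```

```bash
sed -i 's/for dy in (0,.3,-.3)/for dy in np.arange(-1.5,1.5,.25)/; s/\[.01,.01,.2\]/[.006,.006,.1]/' h.py
cat >> m.py <<'E'
E
python3 - <<'E'
s=open('m.py').read()
s=s.replace('for n,u,L','O=cv2.resize(im[130:275,170:430],None,fx=3,fy=3,interpolation=cv2.INTER_CUBIC)\ndef draw(pts,q,z,t=0):\n    u=proj(R.from_euler("ZY",[q[2],-t]).apply(pts)+[q[0],q[1],z])\n    cv2.polylines(O,[cv2.convexHull(np.round((u-[170,130]+.5)*3).astype(np.int32))],1,(0,0,255))\nfor n,u,L',1)
s=s.replace("print(n,m.sum(),q.round(4),round(f,3))\nfor n,u,w","draw(box(L,w,w),q,.021+w/2);print(n,m.sum(),q.round(4),round(f,3))\nfor n,u,w")
s=s.rstrip()+";draw(pts,q,.047,np.radians(20))\ncv2.imwrite('pics/ov.png',O)\n"
open('m.py','w').write(s)
E
python3 m.py
```

```text
bl [109  14 147]
bm [120  13 142]
bs [120   9 137]
dl [120  23  55]
ds [110  15  52]
wn [ 70  11 200]
ww [ 90   9 197]Traceback (most recent call last):
  File "m.py", line 10, in <module>
    m=comp(M,u); p=ray(*u,.021+w); q,f=fit(m,box(L,w,w),.021+w/2,[p[0],p[1],-1.0+np.pi]); draw(box(L,w,w),q,.021+w/2);print(n,m.sum(),q.round(4),round(f,3))
                                       ~~~^^^^^^^^^^^^^^^^^^^^^^^^^^^^^^^^^^^^^^^^^^^^^^
  File "h.py", line 30, in fit
    r=minimize(cost,s,method="Nelder-Mead",options=dict(initial_simplex=sim,xatol=1e-5,fatol=1e-4))
    res = _minimize_neldermead(fun, x0, args, callback, bounds=bounds,
                               **options)
    fxr = func(xr)
    fx = function(np.copy(x), *(wrapper_args + args))
  File "h.py", line 21, in cost
    u=(proj(P)-[a,c]+.5)*S-.5
       ~~~~^^^
  File "h.py", line 6, in proj
    p=imaging.camera_params(name); T=np.linalg.inv(p["pose"])
ValueError: time passes only in moves, steps and waits
```

```bash
sed -i 's/^def proj/import functools\nCP=functools.cache(imaging.camera_params)\ndef proj/; s/p=imaging.camera_params(name)/p=CP(name)/' h.py
python3 m.py | tail -7
```

```text
bright_long 238 [0.5161 0.1918 4.0611] 0.113
bright_mid 184 [0.4922 0.0327 0.7234] 0.174
bright_short 121 [0.5722 0.0701 3.8144] 0.212
dark_long 445 [0.4396 0.1556 0.7363] 0.051
dark_short 312 [0.6069 0.2488 0.4526] 0.083
narrow 628 [ 0.5048 -0.1233  0.3968] 0.162
wide 1064 [0.4007 0.3012 0.4363] 0.101
```

View pics/ov.png

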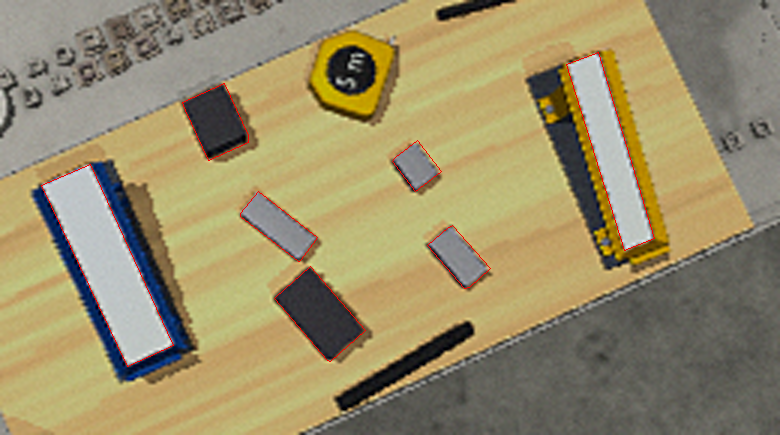

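The model outlines match the picture to about a pixel. Next is a helper that turns world targets into move rows.

```bash
cat > plan.py <<'E'
from h import *
PC=dict(bl=(.5161,.1918,4.0611),bm=(.4922,.0327,.7234+np.pi),bs=(.5722,.0701,3.8144),dl=(.4396,.1556,.7363+np.pi),ds=(.6069,.2488,.4526+np.pi))
CH=dict(n=(.5048,-.1233,.047,.3968),w=(.4007,.3012,.047,.4363))
def down(x,y,z,h):  # tool down, tool x heading h
    return np.array([x,y,z]),np.column_stack([[np.cos(h),np.sin(h),0],[np.sin(h),-np.cos(h),0],[0,0,-1]])
def pick(n,z): return down(*PC[n][:2],z,PC[n][2])
def chute(n,s,h,dy=0): # s along slope, h TCP height off floor
    x,y,z,a=CH[n]; C=R.from_euler("ZY",[a,-np.radians(20)]).as_matrix()
    return np.array([x,y,z])+C@[s,dy,h], C@np.diag([-1,1,-1])
def rows(*wps):
    st=telemetry.get_state(); q=st["orientation"]; R0=R.from_quat(np.roll(q,-1)); p0=st["tcp_pos"]
    print("t",round(st["clock"],2),"tcp",p0.round(4),"gap",st["finger_gap"].round(4),"F",st["wrist_force"].round(1),"grip",round(st["grip_force"],1))
    pp,pR=p0,R0
    for p,M in wps:
        M=R.from_matrix(M)
        d=R0.inv().apply(p-p0)*1000; r=(R0.inv()*M).as_rotvec()
        print([d.round(1).tolist(),r.round(3).tolist()],"rows %.1f %.1f"%(np.linalg.norm(p-pp)/.0417,np.degrees((pR.inv()*M).magnitude())/7.16))
        pp,pR=p,M
E
python3 -c "
from plan import *
rows(pick('bl',.16),pick('bl',.029))"
```

```text
Traceback (most recent call last):
  File "plan.py", line 12, in rows
    print("t",round(st["clock"],2),"tcp",p0.round(4),"gap",st["finger_gap"].round(4),"F",st["wrist_force"].round(1),"grip",round(st["grip_force"],1))
                                                           ^^^^^^^^^^^^^^^^^^^^^^
AttributeError: 'float' object has no attribute 'round'
```

```bash
sed -i 's/st\["finger_gap"\].round(4)/round(st["finger_gap"],4)/' plan.py
python3 -c "
from plan import *
rows(pick('bl',.16),pick('bl',.029))"
```

```text
t 0.1 tcp [0.1525 0.5539 0.2305] gap 0.0858 F [-1.2  0.5  0.1] grip 0.0
[[-446.7, -252.5, 70.8], [-0.001, -0.001, -1.188]] rows 12.4 9.5
[[-446.8, -252.3, 201.8], [-0.001, -0.001, -1.188]] rows 3.1 0.0
```

Emit:
step_arm(
  moves=[
    [[-447,-252,71],[0,0,-1.188],55],
    [[-447,-252,71],[0,0,-1.188],55],
    [[-447,-252,71],[0,0,-1.188],55],
    [[-447,-252,71],[0,0,-1.188],55],
    [[-447,-252,71],[0,0,-1.188],55],
    [[-447,-252,71],[0,0,-1.188],55],
    [[-447,-252,71],[0,0,-1.188],55],
    [[-447,-252,71],[0,0,-1.188],55],
  ],
)

```text
clock: 0.77
tcp_pos: [0.3654, 0.3435, 0.1897]
orientation: [-0.0, -0.314, 0.95, -0.0]
wrist_force: [0.5, 0.8, -0.1]
finger_gap: 0.0549
grip_force: 0.0
```

```bash
python3 -c "
from plan import *
rows(pick('bl',.16),pick('bl',.029))"
```

```text
t 0.77 tcp [0.3654 0.3435 0.1897] gap 0.0549 F [ 0.5  0.8 -0.1] grip 0.0
[[-30.7, -211.6, 29.6], [0.0, -0.0, -0.281]] rows 5.2 2.3
[[-30.8, -211.6, 160.6], [0.0, -0.0, -0.281]] rows 3.1 0.0
```

Emit:
step_arm(
  moves=[
    [[-31,-212,30],[0,0,-0.281],50],
    [[-31,-212,30],[0,0,-0.281],50],
    [[-31,-212,30],[0,0,-0.281],50],
    [[-31,-212,30],[0,0,-0.281],50],
    [[-31,-212,30],[0,0,-0.281],50],
    [[-31,-212,30],[0,0,-0.281],50],
    [[-31,-212,30],[0,0,-0.281],50],
    [[-31,-212,30],[0,0,-0.281],50],
  ],
)

```text
clock: 1.43
tcp_pos: [0.5149, 0.1915, 0.1593]
orientation: [-0.001, -0.44, 0.898, 0.0]
wrist_force: [-0.4, 0.3, -0.9]
finger_gap: 0.05
grip_force: 0.0
```

```bash
python3 -c "
from plan import *
rows(pick('bl',.16),pick('bl',.029))
im=imaging.read_camera('scene'); cv2.imwrite('pics/s1.png',cv2.resize(im[120:300,140:400,::-1],None,fx=3,fy=3,interpolation=cv2.INTER_CUBIC))"
```

```text
t 1.43 tcp [0.5149 0.1915 0.1593] gap 0.05 F [-0.4  0.3 -0.9] grip 0.0
[[-1.0, -0.7, -0.7], [0.002, -0.001, -0.008]] rows 0.0 0.1
[[-1.2, -1.0, 130.3], [0.002, -0.001, -0.008]] rows 3.1 0.0
```

View pics/s1.png

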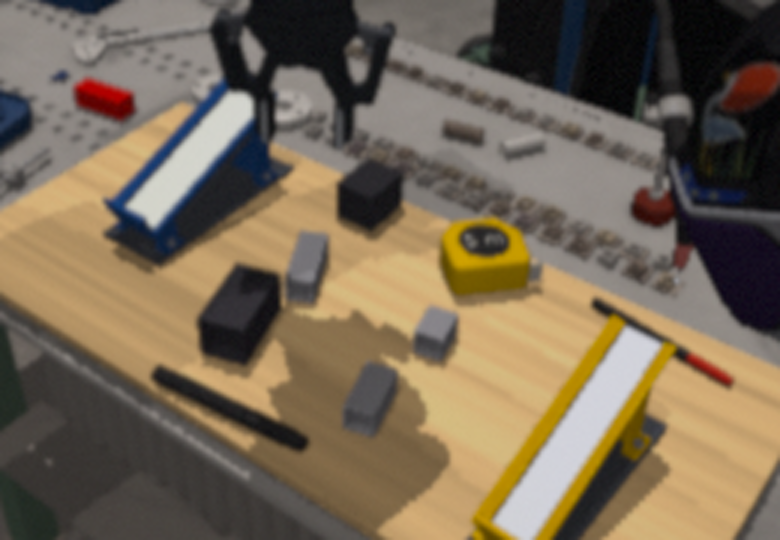

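The gripper hovers above the bright long piece (crop 308,265) with its fingers aligned across the width. Descending and gripping.

Emit:
step_arm(
  moves=[
    [[-1,-1,40],[0,0,-0.008],50],
    [[-1,-1,80],[0,0,-0.008],50],
    [[-1,-1,115],[0,0,-0.008],50],
    [[-1,-1,130],[0,0,-0.008],50],
    [[-1,-1,130],[0,0,-0.008],50],
    [[-1,-1,130],[0,0,-0.008],20],
    [[-1,-1,130],[0,0,-0.008],20],
    [[-1,-1,130],[0,0,-0.008],20],
  ],
  grip_force=60,
)

```text
clock: 2.15
tcp_pos: [0.5177, 0.1936, 0.0324]
orientation: [0.002, -0.445, 0.895, -0.0]
wrist_force: [0.2, -0.1, -1.7]
finger_gap: 0.0233
grip_force: 60.2
```

```bash
python3 -c "
from plan import *
rows(pick('bl',.17),chute('n',.038,.13),chute('n',.038,.012))"
```

```text
t 2.15 tcp [0.5177 0.1936 0.0324] gap 0.0233 F [ 0.2 -0.1 -1.7] grip 60.2
[[2.0, -0.2, -137.6], [-0.002, 0.003, 0.003]] rows 3.3 0.0
[[267.6, -177.0, -150.1], [0.09, -0.338, 0.521]] rows 7.7 5.0
[[233.0, -197.0, -39.1], [0.09, -0.338, 0.521]] rows 2.8 0.0
```

Emit:
step_arm(
  moves=[
    [[0,0,-40],[0,0,0],20],
    [[0,0,-80],[0,0,0],20],
    [[0,0,-120],[0,0,0],20],
    [[268,-177,-150],[0.09,-0.338,0.521],20],
    [[268,-177,-150],[0.09,-0.338,0.521],20],
    [[268,-177,-150],[0.09,-0.338,0.521],20],
    [[268,-177,-150],[0.09,-0.338,0.521],20],
    [[268,-177,-150],[0.09,-0.338,0.521],20],
  ],
)

```text
clock: 2.82
tcp_pos: [0.5032, -0.0161, 0.1721]
orientation: [0.171, -0.193, 0.966, 0.033]
wrist_force: [-0.0, -0.8, -1.0]
finger_gap: 0.0233
grip_force: 60.3
```

```bash
python3 -c "
from plan import *
rows(chute('n',.038,.13),chute('n',.038,.014))"
```

```text
t 2.82 tcp [ 0.5032 -0.0161  0.1721] gap 0.0233 F [-0.  -0.8 -1. ] grip 60.3
[[42.1, -99.7, -25.8], [-0.003, 0.002, -0.002]] rows 2.7 0.0
[[42.3, -99.3, 90.2], [-0.003, 0.002, -0.002]] rows 2.8 0.0
```

Emit:
step_arm(
  moves=[
    [[42,-100,-26],[0,0,0],20],
    [[42,-100,-26],[0,0,0],20],
    [[42,-100,-26],[0,0,0],20],
    [[42,-100,-26],[0,0,0],20],
    [[42,-100,-26],[0,0,0],20],
    [[42,-100,-26],[0,0,0],20],
  ],
)

```text
clock: 3.32
tcp_pos: [0.4969, -0.1251, 0.1805]
orientation: [0.168, -0.194, 0.966, 0.034]
wrist_force: [-0.7, 1.5, -1.8]
finger_gap: 0.0231
grip_force: 60.3
```

```bash
python3 -c "
from plan import *
rows(chute('n',.038,.13),chute('n',.038,.014))"
```

```text
t 3.32 tcp [ 0.4969 -0.1251  0.1805] gap 0.0231 F [-0.7  1.5 -1.8] grip 60.3
[[0.2, -1.4, -1.8], [0.0, -0.004, 0.0]] rows 0.1 0.0
[[-0.3, -1.4, 114.2], [0.0, -0.004, 0.0]] rows 2.8 0.0
```

Emit:
step_arm(
  moves=[
    [[0,-1.4,40],[0,-0.004,0],20],
    [[0,-1.4,75],[0,-0.004,0],20],
    [[0,-1.4,95],[0,-0.004,0],20],
    [[0,-1.4,105],[0,-0.004,0],20],
    [[0,-1.4,109],[0,-0.004,0],20],
    [[0,-1.4,111],[0,-0.004,0],20],
    [[0,-1.4,111],[0,-0.004,0],20],
    [[0,-1.4,111],[0,-0.004,0],20],
  ],
)

```text
clock: 3.98
tcp_pos: [0.5327, -0.1117, 0.0763]
orientation: [0.17, -0.195, 0.965, 0.034]
wrist_force: [0.4, -0.3, -0.3]
finger_gap: 0.0233
grip_force: 60.2
```

```bash
python3 -c "
from plan import *
rows(chute('n',.038,.014),chute('n',.038,.012))
im=imaging.read_camera('scene'); cv2.imwrite('pics/s2.png',cv2.resize(im[200:330,270:410,::-1],None,fx=4,fy=4,interpolation=cv2.INTER_CUBIC))"
```

```text
t 3.98 tcp [ 0.5327 -0.1117  0.0763] gap 0.0233 F [ 0.4 -0.3 -0.3] grip 60.2
[[0.4, 0.1, 3.2], [0.0, 0.0, 0.002]] rows 0.1 0.0
[[0.4, 0.1, 5.2], [0.0, 0.0, 0.002]] rows 0.0 0.0
```

View pics/s2.png

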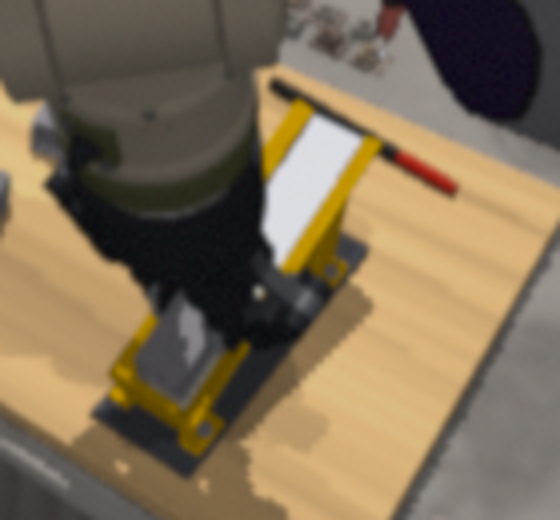

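The piece sits centred in the low end of the yellow chute (crop 180,350). Lowering the last few mm and releasing.

Emit:
step_arm(
  moves=[
    [[0,0,2],[0,0,0],20],
    [[0,0,4],[0,0,0],20],
    [[0,0,4.5],[0,0,0],20],
    [[0,0,4.5],[0,0,0],20],
  ],
)

```text
clock: 4.37
tcp_pos: [0.5334, -0.1115, 0.071]
orientation: [0.17, -0.194, 0.966, 0.035]
wrist_force: [0.3, -0.4, -0.7]
finger_gap: 0.0237
grip_force: 60.2
```

Emit:
step_arm(
  moves=[
    [[0,0,0],[0,0,0],28],
    [[0,0,0],[0,0,0],32],
    [[0,0,-1],[0,0,0],38],
    [[0,0,-3],[0,0,0],42],
    [[0,0,-30],[0,0,0],45],
    [[0,0,-70],[0,0,0],50],
    [[0,0,-110],[0,0,0],50],
    [[0,0,-110],[0,0,0],50],
  ],
)

```text
clock: 5.03
tcp_pos: [0.5011, -0.1285, 0.182]
orientation: [0.174, -0.195, 0.965, 0.031]
wrist_force: [1.2, 0.0, 0.6]
finger_gap: 0.0502
grip_force: 0.0
```

```bash
python3 -c "
from plan import *
rows(pick('bm',.15),pick('bm',.029))
im=imaging.read_camera('scene'); cv2.imwrite('pics/s3.png',cv2.resize(im[200:330,270:410,::-1],None,fx=4,fy=4,interpolation=cv2.INTER_CUBIC))"
```

```text
t 5.03 tcp [ 0.5011 -0.1285  0.182 ] gap 0.0502 F [1.2 0.  0.6] grip 0.0
[[-40.0, 152.3, 47.6], [-0.066, 0.35, -0.322]] rows 3.9 3.8
[[2.1, 153.3, 161.1], [-0.066, 0.35, -0.322]] rows 2.9 0.0
```

View pics/s3.png

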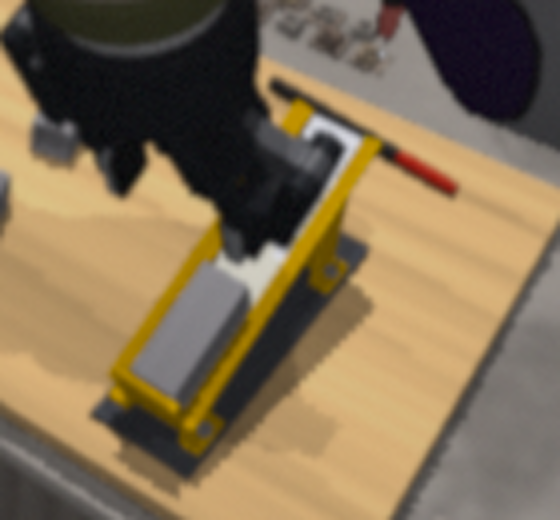

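The bright long piece lies flat against the stop in the yellow chute (crop 190,330). Next is bright_mid.

Emit:
step_arm(
  moves=[
    [[-40,152,48],[-0.066,0.35,-0.322],50],
    [[-40,152,48],[-0.066,0.35,-0.322],50],
    [[-40,152,48],[-0.066,0.35,-0.322],50],
    [[-40,152,48],[-0.066,0.35,-0.322],50],
    [[-40,152,48],[-0.066,0.35,-0.322],50],
    [[-40,152,48],[-0.066,0.35,-0.322],50],
    [[-40,152,48],[-0.066,0.35,-0.322],50],
    [[-40,152,48],[-0.066,0.35,-0.322],50],
  ],
)

```text
clock: 5.75
tcp_pos: [0.4895, 0.034, 0.1427]
orientation: [-0.003, -0.353, 0.935, 0.004]
wrist_force: [0.5, -0.3, 0.7]
finger_gap: 0.0499
grip_force: 0.0
```

```bash
python3 -c "
from plan import *
rows(pick('bm',.15),pick('bm',.03))"
```

```text
t 5.75 tcp [0.4895 0.034  0.1427] gap 0.0499 F [ 0.5 -0.3  0.7] grip 0.0
[[-1.1, -2.7, -7.3], [0.01, -0.003, -0.001]] rows 0.2 0.1
[[-1.5, -3.9, 112.7], [0.01, -0.003, -0.001]] rows 2.9 0.0
```

Emit:
step_arm(
  moves=[
    [[-1.5,-3.5,40],[0.01,-0.003,0],50],
    [[-1.5,-3.5,75],[0.01,-0.003,0],50],
    [[-1.5,-3.5,100],[0.01,-0.003,0],50],
    [[-1.5,-3.5,112],[0.01,-0.003,0],50],
    [[-1.5,-3.5,112],[0.01,-0.003,0],50],
    [[-1.5,-3.5,112],[0.01,-0.003,0],20],
    [[-1.5,-3.5,112],[0.01,-0.003,0],20],
    [[-1.5,-3.5,112],[0.01,-0.003,0],20],
  ],
)

```text
clock: 6.42
tcp_pos: [0.4936, 0.033, 0.0328]
orientation: [0.001, -0.354, 0.935, -0.001]
wrist_force: [1.0, 0.7, -0.6]
finger_gap: 0.0233
grip_force: 59.7
```

```bash
python3 -c "
from plan import *
rows(pick('bm',.17),chute('n',.098,.13),chute('n',.098,.012))"
```

```text
t 6.42 tcp [0.4936 0.033  0.0328] gap 0.0233 F [ 1.   0.7 -0.6] grip 59.7
[[1.0, 0.4, -137.2], [-0.002, 0.002, -0.001]] rows 3.3 0.0
[[49.5, -140.2, -169.7], [0.055, -0.343, 0.323]] rows 3.7 3.8
[[11.5, -152.9, -58.7], [0.055, -0.343, 0.323]] rows 2.8 0.0
```

Emit:
step_arm(
  moves=[
    [[0,0,-40],[0,0,0],20],
    [[0,0,-80],[0,0,0],20],
    [[0,0,-120],[0,0,0],20],
    [[49.5,-140,-170],[0.055,-0.343,0.323],20],
    [[49.5,-140,-170],[0.055,-0.343,0.323],20],
    [[49.5,-140,-170],[0.055,-0.343,0.323],20],
    [[49.5,-140,-170],[0.055,-0.343,0.323],20],
    [[49.5,-140,-170],[0.055,-0.343,0.323],20],
  ],
)

```text
clock: 7.08
tcp_pos: [0.5501, -0.1104, 0.2051]
orientation: [0.173, -0.191, 0.966, 0.031]
wrist_force: [-0.6, 0.4, -1.5]
finger_gap: 0.0234
grip_force: 59.8
```

Emit:
step_arm(
  moves=[
    [[0,0,0],[0,0,0],20],
    [[0,0,0],[0,0,0],20],
    [[0,0,0],[0,0,0],20],
  ],
)

```text
clock: 7.33
tcp_pos: [0.5475, -0.1026, 0.2009]
orientation: [0.168, -0.195, 0.966, 0.035]
wrist_force: [-0.1, 0.2, -1.4]
finger_gap: 0.0236
grip_force: 59.7
```

```bash
python3 -c "
from plan import *
rows(chute('n',.098,.13),chute('n',.098,.0135))"
```

```text
t 7.33 tcp [ 0.5475 -0.1026  0.2009] gap 0.0236 F [-0.1  0.2 -1.4] grip 59.7
[[-0.8, -2.6, -1.6], [0.003, -0.004, 0.002]] rows 0.1 0.0
[[-1.2, -3.0, 114.9], [0.003, -0.004, 0.002]] rows 2.8 0.0
```

Emit:
step_arm(
  moves=[
    [[-1,-2.7,40],[0.003,-0.004,0],20],
    [[-1,-2.7,75],[0.003,-0.004,0],20],
    [[-1,-2.7,95],[0.003,-0.004,0],20],
    [[-1,-2.7,105],[0.003,-0.004,0],20],
    [[-1,-2.7,109],[0.003,-0.004,0],20],
    [[-1,-2.7,111],[0.003,-0.004,0],20],
    [[-1,-2.7,111],[0.003,-0.004,0],20],
    [[-1,-2.7,111],[0.003,-0.004,0],20],
  ],
)

```text
clock: 8.0
tcp_pos: [0.5853, -0.0912, 0.0983]
orientation: [0.172, -0.195, 0.965, 0.033]
wrist_force: [0.4, 0.0, -0.5]
finger_gap: 0.0236
grip_force: 59.7
```

```bash
python3 -c "
from plan import *
rows(chute('n',.098,.013))"
```

```text
t 8.0 tcp [ 0.5853 -0.0912  0.0983] gap 0.0236 F [ 0.4  0.  -0.5] grip 59.7
[[1.0, 1.5, 5.6], [-0.002, 0.002, 0.002]] rows 0.1 0.0
```

Emit:
step_arm(
  moves=[
    [[0.5,1,2],[0,0,0],20],
    [[0.5,1,4],[0,0,0],20],
    [[0.5,1,5.3],[0,0,0],20],
    [[0.5,1,5.3],[0,0,0],20],
  ],
)

```text
clock: 8.33
tcp_pos: [0.5855, -0.0897, 0.092]
orientation: [0.171, -0.194, 0.965, 0.034]
wrist_force: [0.3, -0.3, -0.7]
finger_gap: 0.0235
grip_force: 59.7
```

Emit:
step_arm(
  moves=[
    [[0,0,0],[0,0,0],28],
    [[0,0,0],[0,0,0],32],
    [[0,0,-1],[0,0,0],38],
    [[0,0,-3],[0,0,0],42],
    [[0,0,-30],[0,0,0],45],
    [[0,0,-70],[0,0,0],50],
    [[0,0,-100],[0,0,0],50],
    [[0,0,-100],[0,0,0],50],
  ],
)

```text
clock: 9.0
tcp_pos: [0.556, -0.1047, 0.1926]
orientation: [0.175, -0.195, 0.965, 0.031]
wrist_force: [0.9, -0.8, 0.9]
finger_gap: 0.0498
grip_force: 0.0
```

```bash
python3 -c "
from plan import *
rows(pick('bs',.15),pick('bs',.029))
im=imaging.read_camera('scene'); cv2.imwrite('pics/s4.png',cv2.resize(im[200:330,270:410,::-1],None,fx=4,fy=4,interpolation=cv2.INTER_CUBIC))"
```

```text
t 9.0 tcp [ 0.556  -0.1047  0.1926] gap 0.0498 F [ 0.9 -0.8  0.9] grip 0.0
[[-62.9, 155.3, 67.4], [-0.058, 0.353, -0.272]] rows 4.3 3.6
[[-20.6, 156.3, 180.8], [-0.058, 0.353, -0.272]] rows 2.9 0.0
```

View pics/s4.png

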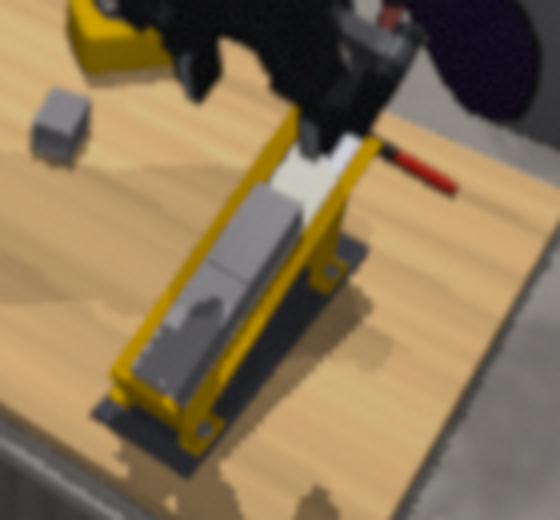

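bright_mid has slid down against the long piece, joint at crop (225,268). Next is bright_short.

Emit:
step_arm(
  moves=[
    [[-63,155,67],[-0.058,0.353,-0.272],50],
    [[-63,155,67],[-0.058,0.353,-0.272],50],
    [[-63,155,67],[-0.058,0.353,-0.272],50],
    [[-63,155,67],[-0.058,0.353,-0.272],50],
    [[-63,155,67],[-0.058,0.353,-0.272],50],
    [[-63,155,67],[-0.058,0.353,-0.272],50],
    [[-63,155,67],[-0.058,0.353,-0.272],50],
    [[-63,155,67],[-0.058,0.353,-0.272],50],
  ],
)

```text
clock: 9.72
tcp_pos: [0.569, 0.0713, 0.1436]
orientation: [-0.004, -0.33, 0.944, 0.004]
wrist_force: [-0.7, -0.1, 0.2]
finger_gap: 0.0503
grip_force: 0.0
```

```bash
python3 -c "
from plan import *
rows(pick('bs',.15),pick('bs',.03))"
```

```text
t 9.72 tcp [0.569  0.0713 0.1436] gap 0.0503 F [-0.7 -0.1  0.2] grip 0.0
[[-1.7, -2.9, -6.4], [0.01, -0.005, 0.0]] rows 0.2 0.1
[[-2.3, -4.0, 113.6], [0.01, -0.005, 0.0]] rows 2.9 0.0
```

Emit:
step_arm(
  moves=[
    [[-2,-3.5,40],[0.01,-0.004,0],50],
    [[-2,-3.5,75],[0.01,-0.004,0],50],
    [[-2,-3.5,100],[0.01,-0.004,0],50],
    [[-2,-3.5,113],[0.01,-0.004,0],50],
    [[-2,-3.5,113],[0.01,-0.004,0],50],
    [[-2,-3.5,113],[0.01,-0.004,0],20],
    [[-2,-3.5,113],[0.01,-0.004,0],20],
    [[-2,-3.5,113],[0.01,-0.004,0],20],
  ],
)

```text
clock: 10.38
tcp_pos: [0.5738, 0.0702, 0.0334]
orientation: [0.002, -0.33, 0.944, -0.001]
wrist_force: [0.3, -0.1, -1.0]
finger_gap: 0.0235
grip_force: 60.1
```

```bash
python3 -c "
from plan import *
rows(pick('bs',.17),chute('n',.140,.11),chute('n',.140,.012))"
```

```text
t 10.38 tcp [0.5738 0.0702 0.0334] gap 0.0235 F [ 0.3 -0.1 -1. ] grip 60.1
[[0.9, 0.5, -136.6], [-0.003, 0.003, -0.0]] rows 3.3 0.0
[[83.7, -134.4, -164.7], [0.045, -0.344, 0.273]] rows 3.9 3.6
[[51.7, -143.3, -72.5], [0.045, -0.344, 0.273]] rows 2.4 0.0
```

Emit:
step_arm(
  moves=[
    [[0,0,-40],[0,0,0],20],
    [[0,0,-80],[0,0,0],20],
    [[0,0,-120],[0,0,0],20],
    [[84,-134.5,-165],[0.045,-0.344,0.273],20],
    [[84,-134.5,-165],[0.045,-0.344,0.273],20],
    [[84,-134.5,-165],[0.045,-0.344,0.273],20],
    [[84,-134.5,-165],[0.045,-0.344,0.273],20],
    [[84,-134.5,-165],[0.045,-0.344,0.273],20],
  ],
)

```text
clock: 11.05
tcp_pos: [0.5915, -0.0946, 0.2006]
orientation: [0.172, -0.19, 0.966, 0.031]
wrist_force: [1.1, -0.3, -0.5]
finger_gap: 0.0234
grip_force: 60.3
```

Emit:
step_arm(
  moves=[
    [[0,0,0],[0,0,0],20],
    [[0,0,0],[0,0,0],20],
    [[0,0,0],[0,0,0],20],
    [[0,0,0],[0,0,0],20],
  ],
)

```text
clock: 11.38
tcp_pos: [0.5905, -0.0848, 0.196]
orientation: [0.168, -0.196, 0.965, 0.035]
wrist_force: [-0.3, -0.3, -0.2]
finger_gap: 0.0231
grip_force: 60.2
```

```bash
python3 -c "
from plan import *
rows(chute('n',.140,.11),chute('n',.140,.0195))"
```

```text
t 11.38 tcp [ 0.5905 -0.0848  0.196 ] gap 0.0231 F [-0.3 -0.3 -0.2] grip 60.2
[[-0.7, -2.4, -2.1], [0.004, -0.004, 0.003]] rows 0.1 0.1
[[-1.1, -2.8, 88.4], [0.004, -0.004, 0.003]] rows 2.2 0.0
```

Emit:
step_arm(
  moves=[
    [[-0.5,-2,35],[0.003,-0.004,0],20],
    [[-0.5,-2,60],[0.003,-0.004,0],20],
    [[-0.5,-2,75],[0.003,-0.004,0],20],
    [[-0.5,-2,82],[0.003,-0.004,0],20],
    [[-0.5,-2,86],[0.003,-0.004,0],20],
    [[-0.5,-2,86],[0.003,-0.004,0],20],
    [[-0.5,-2,86],[0.003,-0.004,0],20],
  ],
)

```text
clock: 11.97
tcp_pos: [0.619, -0.0762, 0.1162]
orientation: [0.171, -0.195, 0.965, 0.034]
wrist_force: [0.9, -0.2, -1.3]
finger_gap: 0.0239
grip_force: 60.2
```

```bash
python3 -c "
from plan import *
rows(chute('n',.140,.0135))"
```

```text
t 11.97 tcp [ 0.619  -0.0762  0.1162] gap 0.0239 F [ 0.9 -0.2 -1.3] grip 60.2
[[-0.2, 0.7, 9.3], [-0.001, 0.001, 0.002]] rows 0.2 0.0
```

Emit:
step_arm(
  moves=[
    [[0,0.5,4],[0,0,0],20],
    [[0,0.5,7],[0,0,0],20],
    [[0,0.5,9.3],[0,0,0],20],
    [[0,0.5,9.3],[0,0,0],20],
  ],
)

```text
clock: 12.3
tcp_pos: [0.6211, -0.075, 0.1066]
orientation: [0.171, -0.194, 0.965, 0.034]
wrist_force: [-0.3, 0.0, -0.9]
finger_gap: 0.0232
grip_force: 60.2
```

Emit:
step_arm(
  moves=[
    [[0,0,0],[0,0,0],28],
    [[0,0,0],[0,0,0],32],
    [[0,0,-1],[0,0,0],38],
    [[0,0,-3],[0,0,0],42],
    [[0,0,-30],[0,0,0],60],
    [[0,0,-70],[0,0,0],70],
    [[0,0,-100],[0,0,0],70],
    [[0,0,-100],[0,0,0],70],
  ],
)

```text
clock: 12.97
tcp_pos: [0.5919, -0.0899, 0.2081]
orientation: [0.175, -0.195, 0.965, 0.031]
wrist_force: [0.8, 0.1, 0.4]
finger_gap: 0.0697
grip_force: 0.0
```

```bash
python3 -c "
from plan import *
rows(pick('dl',.17),pick('dl',.037))
im=imaging.read_camera('scene'); cv2.imwrite('pics/s5.png',cv2.resize(im[200:330,270:410,::-1],None,fx=4,fy=4,interpolation=cv2.INTER_CUBIC))"
```

```text
t 12.97 tcp [ 0.5919 -0.0899  0.2081] gap 0.0697 F [0.8 0.1 0.4] grip 0.0
[[55.2, 285.6, 17.5], [-0.069, 0.352, -0.334]] rows 7.0 3.9
[[101.7, 286.7, 142.1], [-0.069, 0.352, -0.334]] rows 3.2 0.0
```

View pics/s5.png

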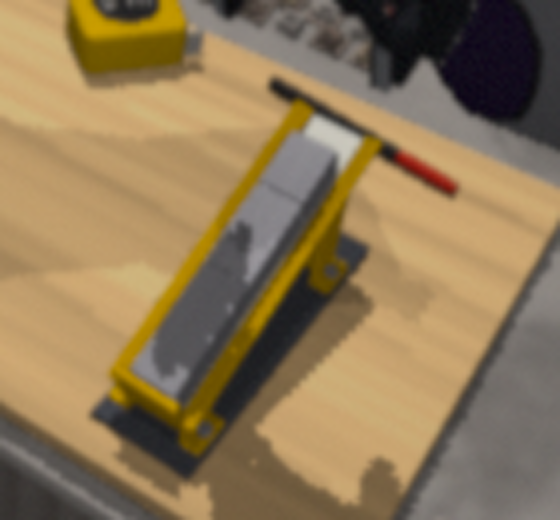

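All three bright pieces are stacked in order, with the short one at crop (300,160). Next is dark_long.

Emit:
step_arm(
  moves=[
    [[55,285.5,17],[-0.069,0.352,-0.334],68],
    [[55,285.5,17],[-0.069,0.352,-0.334],68],
    [[55,285.5,17],[-0.069,0.352,-0.334],68],
    [[55,285.5,17],[-0.069,0.352,-0.334],68],
    [[55,285.5,17],[-0.069,0.352,-0.334],68],
    [[55,285.5,17],[-0.069,0.352,-0.334],68],
    [[55,285.5,17],[-0.069,0.352,-0.334],68],
    [[55,285.5,17],[-0.069,0.352,-0.334],68],
  ],
)

```text
clock: 13.68
tcp_pos: [0.4311, 0.162, 0.1635]
orientation: [-0.006, -0.364, 0.932, 0.006]
wrist_force: [-1.3, -0.5, -0.4]
finger_gap: 0.0679
grip_force: 0.0
```

Emit:
step_arm(
  moves=[
    [[0,0,0],[0,0,0],68],
    [[0,0,0],[0,0,0],68],
    [[0,0,0],[0,0,0],68],
    [[0,0,0],[0,0,0],68],
  ],
)

```text
clock: 14.02
tcp_pos: [0.4378, 0.1562, 0.1656]
orientation: [-0.003, -0.359, 0.933, 0.004]
wrist_force: [1.1, 0.1, -0.1]
finger_gap: 0.068
grip_force: 0.0
```

```bash
python3 -c "
from plan import *
rows(pick('dl',.17),pick('dl',.037))"
```

```text
t 14.02 tcp [0.4378 0.1562 0.1656] gap 0.068 F [ 1.1  0.1 -0.1] grip 0.0
[[-0.9, -1.6, -4.4], [0.009, -0.004, -0.002]] rows 0.1 0.1
[[-1.4, -2.9, 128.6], [0.009, -0.004, -0.002]] rows 3.2 0.0
```

Emit:
step_arm(
  moves=[
    [[-1,-2.5,40],[0.008,-0.004,0],68],
    [[-1,-2.5,80],[0.008,-0.004,0],68],
    [[-1,-2.5,110],[0.008,-0.004,0],68],
    [[-1,-2.5,128],[0.008,-0.004,0],68],
    [[-1,-2.5,128],[0.008,-0.004,0],68],
    [[-1,-2.5,128],[0.008,-0.004,0],32],
    [[-1,-2.5,128],[0.008,-0.004,0],32],
    [[-1,-2.5,128],[0.008,-0.004,0],32],
  ],
  grip_force=80,
)

```text
clock: 14.68
tcp_pos: [0.4399, 0.1566, 0.0396]
orientation: [0.001, -0.36, 0.933, 0.0]
wrist_force: [0.4, 0.5, -2.6]
finger_gap: 0.0388
grip_force: 80.6
```

Emit:
step_arm(
  moves=[
    [[0,0,0],[0,0,0],32],
    [[0,0,0],[0,0,0],32],
  ],
)

```text
clock: 14.85
tcp_pos: [0.4398, 0.1567, 0.0395]
orientation: [0.001, -0.36, 0.933, 0.0]
wrist_force: [0.3, -1.4, 7.0]
finger_gap: 0.0388
grip_force: 81.8
```

```bash
python3 -c "
from plan import *
rows(pick('dl',.17),chute('w',.043,.12),chute('w',.043,.012))"
```

```text
t 14.85 tcp [0.4398 0.1567 0.0395] gap 0.0388 F [ 0.3 -1.4  7. ] grip 81.8
[[0.5, -0.7, -130.6], [-0.001, 0.003, 0.0]] rows 3.1 0.0
[[-67.8, 133.4, -135.0], [0.052, -0.344, 0.297]] rows 3.6 3.7
[[-102.8, 122.6, -33.4], [0.052, -0.344, 0.297]] rows 2.6 0.0
```

Emit:
step_arm(
  moves=[
    [[0,0,-40],[0,0,0],32],
    [[0,0,-80],[0,0,0],32],
    [[0,0,-120],[0,0,0],32],
    [[-68,133.5,-135],[0.052,-0.344,0.297],32],
    [[-68,133.5,-135],[0.052,-0.344,0.297],32],
    [[-68,133.5,-135],[0.052,-0.344,0.297],32],
    [[-68,133.5,-135],[0.052,-0.344,0.297],32],
    [[-68,133.5,-135],[0.052,-0.344,0.297],32],
  ],
)

```text
clock: 15.52
tcp_pos: [0.3945, 0.3041, 0.173]
orientation: [0.169, -0.215, 0.961, 0.04]
wrist_force: [-0.3, -1.1, -2.5]
finger_gap: 0.0383
grip_force: 82.8
```

Emit:
step_arm(
  moves=[
    [[0,0,0],[0,0,0],32],
    [[0,0,0],[0,0,0],32],
    [[0,0,0],[0,0,0],32],
    [[0,0,0],[0,0,0],32],
  ],
)

```text
clock: 15.85
tcp_pos: [0.3998, 0.3004, 0.1728]
orientation: [0.168, -0.212, 0.962, 0.038]
wrist_force: [-0.6, -1.1, -3.1]
finger_gap: 0.0385
grip_force: 82.8
```

```bash
python3 -c "
from plan import *
rows(chute('w',.043,.12),chute('w',.043,.026))"
```

```text
t 15.85 tcp [0.3998 0.3004 0.1728] gap 0.0385 F [-0.6 -1.1 -3.1] grip 82.8
[[-1.1, 0.4, -1.4], [0.001, -0.004, -0.002]] rows 0.0 0.0
[[-1.5, 0.3, 92.6], [0.001, -0.004, -0.002]] rows 2.3 0.0
```

Emit:
step_arm(
  moves=[
    [[-1,0.3,35],[0,-0.004,0],32],
    [[-1,0.3,60],[0,-0.004,0],32],
    [[-1,0.3,77],[0,-0.004,0],32],
    [[-1,0.3,86],[0,-0.004,0],32],
    [[-1,0.3,90],[0,-0.004,0],32],
    [[-1,0.3,91],[0,-0.004,0],32],
    [[-1,0.3,91],[0,-0.004,0],32],
    [[-1,0.3,91],[0,-0.004,0],32],
  ],
)

```text
clock: 16.52
tcp_pos: [0.4282, 0.3152, 0.0887]
orientation: [0.171, -0.213, 0.961, 0.039]
wrist_force: [0.2, 1.7, -3.6]
finger_gap: 0.0385
grip_force: 82.8
```

```bash
python3 -c "
from plan import *
rows(chute('w',.043,.020))"
```

```text
t 16.52 tcp [0.4282 0.3152 0.0887] gap 0.0385 F [ 0.2  1.7 -3.6] grip 82.8
[[0.3, -1.1, 8.6], [0.002, 0.003, -0.0]] rows 0.2 0.0
```

Emit:
step_arm(
  moves=[
    [[0,-0.8,4],[0,0,0],32],
    [[0,-0.8,6.5],[0,0,0],32],
    [[0,-0.8,8.3],[0,0,0],32],
    [[0,-0.8,8.3],[0,0,0],32],
  ],
)

```text
clock: 16.85
tcp_pos: [0.4303, 0.3155, 0.0796]
orientation: [0.17, -0.213, 0.961, 0.038]
wrist_force: [-0.8, -0.1, -3.1]
finger_gap: 0.0384
grip_force: 82.8
```

Emit:
step_arm(
  moves=[
    [[0,0,0],[0,0,0],43],
    [[0,0,0],[0,0,0],47],
    [[0,0,-1],[0,0,0],54],
    [[0,0,-3],[0,0,0],60],
    [[0,0,-30],[0,0,0],68],
    [[0,0,-70],[0,0,0],68],
    [[0,0,-105],[0,0,0],68],
    [[0,0,-105],[0,0,0],68],
  ],
)

```text
clock: 17.52
tcp_pos: [0.3999, 0.3016, 0.186]
orientation: [0.175, -0.213, 0.96, 0.04]
wrist_force: [0.3, 0.9, 0.7]
finger_gap: 0.068
grip_force: 0.0
```

```bash
python3 -c "
from plan import *
rows(pick('ds',.17),pick('ds',.037))
im=imaging.read_camera('scene'); cv2.imwrite('pics/s6.png',cv2.resize(im[130:260,150:330,::-1],None,fx=4,fy=4,interpolation=cv2.INTER_CUBIC))"
```

```text
t 17.52 tcp [0.3999 0.3016 0.186 ] gap 0.068 F [0.3 0.9 0.7] grip 0.0
[[-149.0, -135.5, 73.0], [-0.001, 0.361, -0.016]] rows 5.1 2.9
[[-102.1, -135.8, 197.4], [-0.001, 0.361, -0.016]] rows 3.2 0.0
```

View pics/s6.png

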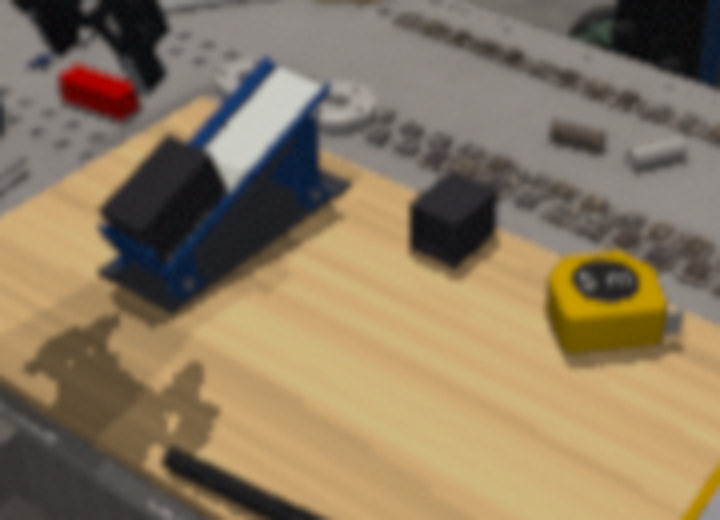

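dark_long sits in the low end of the blue chute (crop 165,195). Last piece: dark_short.

Emit:
step_arm(
  moves=[
    [[-149,-135.5,73],[0,0.361,-0.016],65],
    [[-149,-135.5,73],[0,0.361,-0.016],65],
    [[-149,-135.5,73],[0,0.361,-0.016],65],
    [[-149,-135.5,73],[0,0.361,-0.016],65],
    [[-149,-135.5,73],[0,0.361,-0.016],65],
    [[-149,-135.5,73],[0,0.361,-0.016],65],
    [[-149,-135.5,73],[0,0.361,-0.016],65],
    [[-149,-135.5,73],[0,0.361,-0.016],65],
  ],
)

```text
clock: 18.23
tcp_pos: [0.6045, 0.2465, 0.1585]
orientation: [-0.007, -0.224, 0.975, -0.002]
wrist_force: [-0.1, 0.6, 1.1]
finger_gap: 0.0651
grip_force: 0.0
```

Emit:
step_arm(
  moves=[
    [[0,0,0],[0,0,0],65],
    [[0,0,0],[0,0,0],65],
  ],
)

```text
clock: 18.4
tcp_pos: [0.6031, 0.2477, 0.1608]
orientation: [-0.006, -0.225, 0.974, -0.002]
wrist_force: [-0.6, 0.1, 0.5]
finger_gap: 0.065
grip_force: 0.0
```

```bash
python3 -c "
from plan import *
rows(pick('ds',.17),pick('ds',.037))"
```

```text
t 18.4 tcp [0.6031 0.2477 0.1608] gap 0.065 F [-0.6  0.1  0.5] grip 0.0
[[-3.8, -0.7, -9.2], [-0.001, -0.012, 0.001]] rows 0.2 0.1
[[-5.3, -0.6, 123.8], [-0.001, -0.012, 0.001]] rows 3.2 0.0
```

Emit:
step_arm(
  moves=[
    [[-4.5,-0.6,40],[0,-0.012,0],65],
    [[-4.5,-0.6,80],[0,-0.012,0],65],
    [[-4.5,-0.6,108],[0,-0.012,0],65],
    [[-4.5,-0.6,123],[0,-0.012,0],65],
    [[-4.5,-0.6,123],[0,-0.012,0],65],
    [[-4.5,-0.6,123],[0,-0.012,0],32],
    [[-4.5,-0.6,123],[0,-0.012,0],32],
    [[-4.5,-0.6,123],[0,-0.012,0],32],
  ],
)

```text
clock: 19.07
tcp_pos: [0.6091, 0.2487, 0.0406]
orientation: [0.003, -0.225, 0.974, -0.0]
wrist_force: [0.2, 0.1, -1.3]
finger_gap: 0.0387
grip_force: 82.9
```

Emit:
step_arm(
  moves=[
    [[0,0,0],[0,0,0],32],
    [[0,0,0],[0,0,0],32],
  ],
)

```text
clock: 19.23
tcp_pos: [0.6092, 0.2486, 0.0404]
orientation: [0.003, -0.224, 0.974, -0.0]
wrist_force: [-1.4, 1.1, 7.4]
finger_gap: 0.0383
grip_force: 84.2
```

```bash
python3 -c "
from plan import *
rows(pick('ds',.17),chute('w',.104,.12),chute('w',.104,.02))"
```

```text
t 19.23 tcp [0.6092 0.2486 0.0404] gap 0.0383 F [-1.4  1.1  7.4] grip 84.2
[[1.3, 1.0, -129.6], [-0.001, 0.005, 0.0]] rows 3.1 0.0
[[107.0, 137.4, -155.7], [0.002, -0.344, 0.017]] rows 4.2 2.8
[[73.3, 136.9, -61.5], [0.002, -0.344, 0.017]] rows 2.4 0.0
```

Emit:
step_arm(
  moves=[
    [[0,0,-40],[0,0,0],32],
    [[0,0,-80],[0,0,0],32],
    [[0,0,-125],[0,0,0],32],
    [[107,137.5,-156],[0.002,-0.344,0.017],32],
    [[107,137.5,-156],[0.002,-0.344,0.017],32],
    [[107,137.5,-156],[0.002,-0.344,0.017],32],
    [[107,137.5,-156],[0.002,-0.344,0.017],32],
    [[107,137.5,-156],[0.002,-0.344,0.017],32],
  ],
)

```text
clock: 19.9
tcp_pos: [0.4421, 0.3225, 0.1898]
orientation: [0.164, -0.214, 0.962, 0.037]
wrist_force: [-0.2, 0.8, -1.3]
finger_gap: 0.0383
grip_force: 83.3
```

Emit:
step_arm(
  moves=[
    [[0,0,0],[0,0,0],32],
    [[0,0,0],[0,0,0],32],
    [[0,0,0],[0,0,0],32],
    [[0,0,0],[0,0,0],32],
  ],
)

```text
clock: 20.23
tcp_pos: [0.4525, 0.3247, 0.1939]
orientation: [0.168, -0.212, 0.962, 0.037]
wrist_force: [-0.3, 0.2, -2.4]
finger_gap: 0.0384
grip_force: 83.2
```

```bash
python3 -c "
from plan import *
rows(chute('w',.104,.12),chute('w',.104,.027))"
```

```text
t 20.23 tcp [0.4525 0.3247 0.1939] gap 0.0384 F [-0.3  0.2 -2.4] grip 83.2
[[-0.2, 0.6, -1.4], [-0.001, -0.003, -0.002]] rows 0.0 0.0
[[-0.5, 0.7, 91.6], [-0.001, -0.003, -0.002]] rows 2.2 0.0
```

Emit:
step_arm(
  moves=[
    [[0,0.6,35],[0,-0.003,0],32],
    [[0,0.6,60],[0,-0.003,0],32],
    [[0,0.6,76],[0,-0.003,0],32],
    [[0,0.6,85],[0,-0.003,0],32],
    [[0,0.6,89],[0,-0.003,0],32],
    [[0,0.6,90],[0,-0.003,0],32],
    [[0,0.6,90],[0,-0.003,0],32],
    [[0,0.6,90],[0,-0.003,0],32],
  ],
)

```text
clock: 20.9
tcp_pos: [0.4794, 0.3384, 0.1098]
orientation: [0.17, -0.213, 0.962, 0.038]
wrist_force: [-0.4, -0.2, -2.4]
finger_gap: 0.0384
grip_force: 83.2
```

```bash
python3 -c "
from plan import *
rows(chute('w',.104,.021))"
```

```text
t 20.9 tcp [0.4794 0.3384 0.1098] gap 0.0384 F [-0.4 -0.2 -2.4] grip 83.2
[[-0.7, -0.5, 8.3], [-0.0, 0.001, -0.001]] rows 0.2 0.0
```

Emit:
step_arm(
  moves=[
    [[-0.5,-0.5,4],[0,0,0],32],
    [[-0.5,-0.5,6.5],[0,0,0],32],
    [[-0.5,-0.5,8],[0,0,0],32],
    [[-0.5,-0.5,8],[0,0,0],32],
  ],
)

```text
clock: 21.23
tcp_pos: [0.4816, 0.339, 0.1012]
orientation: [0.169, -0.213, 0.962, 0.037]
wrist_force: [0.1, -0.2, -2.7]
finger_gap: 0.0386
grip_force: 83.2
```

Emit:
step_arm(
  moves=[
    [[0,0,0],[0,0,0],43],
    [[0,0,0],[0,0,0],47],
    [[0,0,-1],[0,0,0],54],
    [[0,0,-3],[0,0,0],60],
    [[0,0,-30],[0,0,0],68],
    [[0,0,-70],[0,0,0],68],
    [[0,0,-110],[0,0,0],68],
    [[0,0,-140],[0,0,0],68],
  ],
)

```text
clock: 21.9
tcp_pos: [0.4381, 0.3189, 0.2363]
orientation: [0.17, -0.213, 0.961, 0.038]
wrist_force: [1.3, 0.2, 0.8]
finger_gap: 0.0679
grip_force: 0.0
```

Emit:
step_arm(
  moves=[
    [[0,41,0],[0,0,0],68],
    [[0,80,0],[0,0,0],68],
    [[0,120,0],[0,0,0],68],
    [[0,160,0],[0,0,0],68],
    [[0,180,0],[0,0,0],68],
    [[0,180,0],[0,0,0],68],
    [[0,180,0],[0,0,0],68],
  ],
)

```text
clock: 22.48
tcp_pos: [0.3617, 0.4831, 0.2329]
orientation: [0.169, -0.214, 0.961, 0.037]
wrist_force: [0.1, -0.3, -0.1]
finger_gap: 0.068
grip_force: 0.0
```

```bash
python3 -c "
from plan import *
rows()
im=imaging.read_camera('scene')[130:330,150:410,::-1]; cv2.imwrite('pics/s7.png',cv2.resize(im,None,fx=3,fy=3,interpolation=cv2.INTER_CUBIC))
im=imaging.read_camera('top')[120:275,170:430,::-1]; cv2.imwrite('pics/t7.png',cv2.resize(im,None,fx=3,fy=3,interpolation=cv2.INTER_CUBIC))"
```

```text
t 22.48 tcp [0.3617 0.4831 0.2329] gap 0.068 F [ 0.1 -0.3 -0.1] grip 0.0
```

View pics/s7.png

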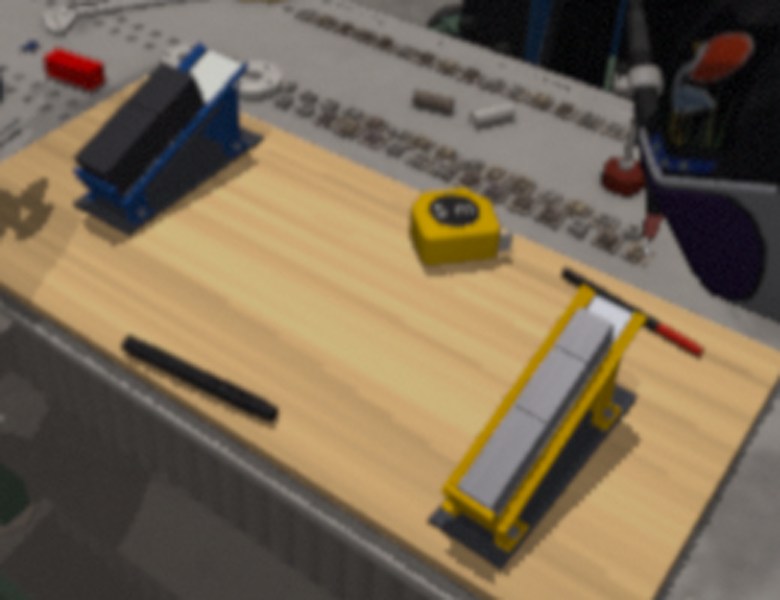

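View pics/t7.png

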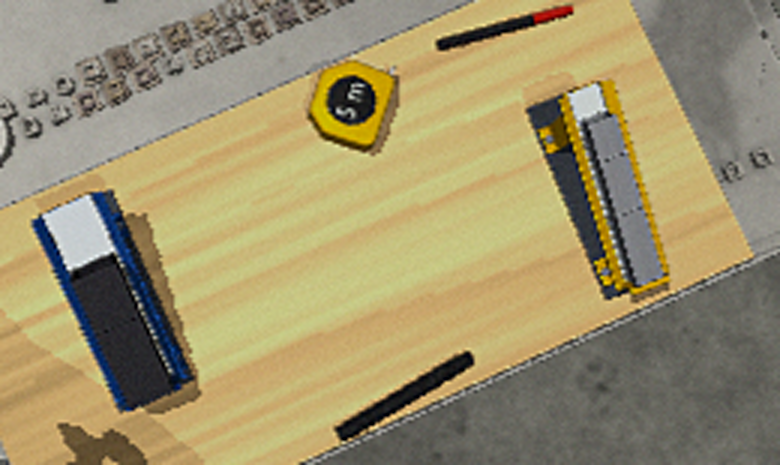

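Both chutes are loaded in order. The yellow stack's joints show at scene crop (530,410) and (570,350). In the top view the dark pieces run (80,265) to (150,400), and the tape measure, pen and scriber are unmoved. Handing in.

```bash
python3 -c "
from workcell import env
print(env.hand_in())"
```

```text
the job is handed in; nothing more can be done
None
```

I loaded both chutes longest-first and handed the job in at about 22.6 s: the three bright pieces are in the yellow chute and the two dark ones in the blue. The final pictures show every piece down against its stop or the piece below, and the tape measure, pen and scriber where they were; hand-in returned no verdict.

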